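# Reassemble the counter-top water filter

### The job

Put the rinsed water filter back together on its base: slide the mesh filter over the post first, then the flat washer, then the slotted retainer cap. Feel for the post's cross-pin by turning the cap lightly until it drops, press the cap down against the spring and give it an eighth of a turn so that it locks under the pin, and let go. Go gently, never forcing the filter unit with more than about 3 kg (30 N), and leave everything else on the counter where it is.

Things in the scene. Friction and masses are not known exactly. Their poses are not given: they have to be found in the camera images.
- filter_base: filter unit, fixed to the counter: white disc 104 mm across, 14 mm high, two hose ports at its +x side; origin at the centre of its underside, z up. From its middle rises a rigid steel post on the same axis: hub of 27 mm diameter up to z = 83 mm, tapering to a 12 mm stem at z = 89 mm, its tip pointed from z = 107 to 112 mm. All heights below are over the underside of this base
- post_top (a point): tip of the post, on its axis, at 112 mm (axes as the base's)
- pin_mid (a point): middle of the cross-pin through the stem, on the post's axis, at 103.5 mm (axes as the base's, not the pin's). The pin is a level bar 4 mm thick, 27 mm long over its round ends. The post was screwed in by hand, so the pin may point in any level direction, whatever the yaw of the base: this is not measured. It does not turn or give
- seat_mid (a point): centre, on the post's axis, of the top of the grey spring-loaded seat ring (50 mm outside, 30 mm bore) round the hub: 28 mm when free (this point does not follow the ring). It begins to yield at 1.5 N, takes 1.7 N more per mm and stops hard after 8 mm
- mesh_filter: mesh filter: upright cylinder of steel mesh with grey end caps, 54 mm diameter, 50 mm tall, 30 mm through bore, about 90 g; both ends alike; origin at the centre of its underside, z along its axis. Goes on first, onto the seat ring
- washer: flat dark rubber washer, 40 mm outside diameter, 30 mm bore, 8 mm thick, about 20 g, lying flat, both faces alike; origin at the centre of its underside. Goes on second, on top of the mesh filter (top at 86 mm with the spring free)
- retainer: retainer: grey ribbed cap, 42 mm diameter, 22 mm tall, about 50 g, standing right way up; origin at the centre of its underside, z up. Its underside stands at 93.5 mm when stopped on top of the pin, 86 mm when dropped over the pin onto the washer, below 79.5 mm (a push of about 11 N) when pressed so that it can turn under the pin, either way, and 82.5 mm once locked
- retainer_top (a point): centre of the retainer's top, axes as the retainer's. Below: skirt of 31 mm inside, 12 mm deep; above it a 10 mm plate with a hole for the stem (1.7 mm play) and four slots 7 mm wide along its +x, -x, +y, -y that pass the pin (within some 5 degrees, every quarter turn). In the top, 45 degrees from the slots, four notches 7 mm wide, 3 mm deep: let rise with the pin in them it is locked
- bowl: bystander: small white ceramic bowl upside down, 104 mm across, 50 mm high; origin at the centre of its rim on the counter
- scraper: bystander: flat orange plastic scraper, 167 mm long, 90 mm wide blade towards its own +x, up to 14 mm thick; origin at its middle, underside
- spoon: bystander: steel spoon 170 mm long lying along its own x; origin at its middle, underside
- dish_brush: bystander: dish brush 220 mm long lying along its own x, 20 mm high; origin at its middle, underside
- soap_dispenser: bystander: stainless steel soap dispenser, 72 mm diameter, 190 mm tall with press-button pump, spout to its own -x; origin at the centre of its underside
- container: bystander: clear plastic container with closed lid, 106 x 146 mm, 87 mm tall; origin at the centre of its underside
- filter_bowl: bystander: clear plastic housing jug of the filter, 90 mm diameter, 130 mm tall, handle to its own +y; origin at the centre of its underside
- mug: bystander: ceramic mug 80 mm diameter, 90 mm tall, handle to its own +y; origin at the centre of its underside

How it is judged:
By the outcome, as a careful person would: the job done as asked, in the order asked, and still so for the second after the job is handed in, with the robot touching nothing.
It also fails if it takes over 72 s, if anything falls off the work surface, if the arm or the gripper's body presses on something with over 40 N, if the wrist force passes 120 N, or if a joint passes its speed limit or range.

### The arm

A 6-joint arm with a two-finger parallel gripper is mounted at the origin on the work surface. World frame = base frame: x ahead of the robot, y to its left, z up, the work surface at z = 0. Lengths are in m, angles in rad, forces in N, time in s.
With the tool pointing down it reaches from about 0.3 to 0.775 m from the base axis. Payload 14.6 kg.
Tool frame: the origin (TCP) lies on the centre line of the jaws, within the pads' length; the fingertips stand 25 mm ahead of it and the grasp point (between the pads) lies 6 mm ahead of it (ctrl.tip_reach is the distance from the TCP to the fingertips, in m); z points along the fingers, y is the line along which they close (so a half turn about z gives the same grasp; the last joint's range is limited). The gripper opens to 94 mm and grips with 3 to 60 N. Pads are 16 mm wide; open, the fingers measure 119 mm over their backs; the gripper's body (75 mm by 177 mm) begins 78 mm behind the grasp point.
Start: joints at [-1.295, 0.3, 1.521, -0, 1.321, -0.067], TCP at [0.185, -0.518, 0.23] pointing down, gripper open.
Joint ranges: [-3.03, 3.03], [-0.79, 2.21], [0.23, 2.52], [-1.04, 4.18], [0, 3.07], [-2.55, 2.55]. Speed limits (rad/s): [2.22, 2.22, 2.57, 3.14, 3.14, 3.14].

### API

Orientations are given as [roll, pitch, yaw] about the fixed x, y, z axes, in that order (R = Rz(yaw) Ry(pitch) Rx(roll)).
In Python, from station import ctrl gives the robot as it stands. The module is installed in compiled form; this text tells all that it offers.
- The arm moves only by the tool apply_moves, never from a script. Its argument "deltas" is a list of rows, each a list of 7 numbers: the closure in counts, from 0 (fully open) to 255 (shut), then the shift along the world's x, y, z in cm, then the turn, a rotation vector about the world's x, y, z in rad. In form: [[jaw, tx, ty, tz, ax, ay, az], ...]. A call has 1 to 10 rows; each row shifts and turns the commanded pose from where the row before left it; what a row does not reach is not made up. A row lasts 1/10 s, in which the tool goes at most 50 mm and 8.59 degrees, less where a joint would pass 70% of its speed; a pose out of reach is approached as far as the arm can. A call with a gripper value outside its range is refused whole. The fingers move at their own pace and stop on an object; "grip_force" is the grip in N (left out, the last holds). Time passes only in rows, so rows that do not move let the fingers close. It gives the time, the measured TCP pose, the force, the opening and the grip force at its end, in the units of the state.
- ctrl.get_obs(): the state, without advancing time (a new reading comes with each control period).
- ctrl.camera(name): name is "side" or "top"; returns a dict with "img" (400x640x3 uint8, red, green, blue), "K" (3x3 intrinsics, pixels), "k1" (the pictures are not rectified: a ray, as slopes to the right and down, at radius r is drawn at 1 + k1 r^2 times it, then the intrinsics apply), "pose" (4x4, takes a point from camera to world coordinates). Camera axes: x right, y up, looking along -z (the intrinsics and any distortion apply to the point x, -y, -z); pixel columns grow to the right and rows downward; lengths in m; the calibration is good to about 2 mm. A picture is of the moment at which its call begins. There is no depth.
- ctrl.hand_in(): hands the job in; it is judged then, once.
The state is a dict: "time_s": time; "qpos": joint angles; "joint_vel": joint speeds; "tau": joint torques, N m; "ee_pos": TCP position; "eef_rot": TCP orientation; "force": force on the tool from outside, world axes, zero at the start; "moment": the same for the moment, N m; "grip_width": finger opening in m; "grip_force": force on a finger pad.
Only numpy, scipy, OpenCV 4.12 (cv2) and the standard library are available. Lean on these libraries where they do the work, as an engineer would, in place of code of your own. Each camera call takes 0.05 s, during which the arm holds its last target. There are 200 camera calls.

## Working session

There is one attempt and no reset: what is moved stays moved. The work goes in short steps, Python scripts to look and compute and a tool call to move; the robot and the scene stay as the last step left them, time stands still between calls to the robot, and variables do not carry over. Pictures are saved under pics/ and viewed, at most 10 in all, crops included, and the job is handed in when it is done.

Besides the shell and the picture viewer there is one more tool, called after ">>>" as a command line: name --pt "numbers of a row" for each row, then --argument value for the rest. apply_moves: Moves the arm, as the interface text tells. Its arguments: {"type":"object","properties":{"deltas":{"type":"array"},"grip_force":{"type":"number"}},"required":["deltas"]}

```bash
mkdir -p pics; cat > h.py <<'E'
import numpy as np, cv2
from station import ctrl
def snap(n,f=None):
    c=ctrl.camera(n)
    if f: cv2.imwrite('pics/'+f,c['img'][:,:,::-1])
    return c
def ray(c,u,v):
    K=c['K'];d=np.array([(u-K[0,2])/K[0,0],(v-K[1,2])/K[1,1]]);s=d.copy()
    for _ in range(20): s=d/(1+c['k1']*(s@s))
    P=c['pose'];r=P[:3,:3]@np.array([s[0],-s[1],-1]);return P[:3,3],r/np.linalg.norm(r)
def onz(c,u,v,z):
    o,r=ray(c,u,v);return o+r*(z-o[2])/r[2]
def proj(c,p):
    P=c['pose'];q=P[:3,:3].T@(np.array(p)-P[:3,3]);s=np.array([q[0],-q[1]])/-q[2]
    s=s*(1+c['k1']*(s@s));K=c['K'];return np.array([K[0,0]*s[0]+K[0,2],K[1,1]*s[1]+K[1,2]])
def tri(c1,p1,c2,p2):
    o1,r1=ray(c1,*p1);o2,r2=ray(c2,*p2)
    t=np.linalg.lstsq(np.stack([r1,-r2],1),o2-o1,rcond=None)[0]
    a,b=o1+r1*t[0],o2+r2*t[1];return (a+b)/2,np.linalg.norm(a-b)
E
python3 - <<'E'
from h import *
for n in('side','top'):
    c=snap(n,n+'0.png');print(n,c['K'].round(1).tolist(),c['k1'],c['pose'].round(3).tolist())
print(ctrl.get_obs(),ctrl.tip_reach)
E
```

```text
side [[456.2, 0.0, 319.2], [0.0, 456.2, 201.6], [0.0, 0.0, 1.0]] 0.041495238307494825 [[0.986, 0.131, -0.099, 0.407], [-0.164, 0.734, -0.659, -0.82], [-0.013, 0.666, 0.746, 0.998], [0.0, 0.0, 0.0, 1.0]]
top [[463.0, 0.0, 313.4], [0.0, 463.0, 194.7], [0.0, 0.0, 1.0]] -0.0008414787285792943 [[0.005, 0.991, -0.135, 0.37], [-1.0, 0.005, 0.001, 0.002], [0.002, 0.135, 0.991, 1.252], [0.0, 0.0, 0.0, 1.0]]
{'time_s': 0.1, 'qpos': array([-1.29455393e+00,  3.00392274e-01,  1.52152361e+00, -4.04668603e-06,
        1.32070518e+00, -6.65564048e-02]), 'joint_vel': array([-5.08582968e-04, -7.01133213e-04, -2.47051871e-03, -7.05621317e-05,
       -4.20518287e-04,  3.92646087e-04]), 'tau': array([ 5.12669612e-04, -5.32643187e+01, -3.53284550e+01,  7.08756829e-02,
        2.34775501e-02, -4.04637638e-05]), 'ee_pos': array([ 0.18482894, -0.51778704,  0.22995387]), 'eef_rot': array([-3.14056626e+00, -6.44858498e-05,  3.42799771e-01]), 'force': array([-0.49665859,  0.41612299, -0.02342238]), 'moment': array([-0.00903385,  0.00791774,  0.01942345]), 'grip_force': 0.0, 'grip_width': 0.0938326693944935} 0.025
```

View pics/top0.png

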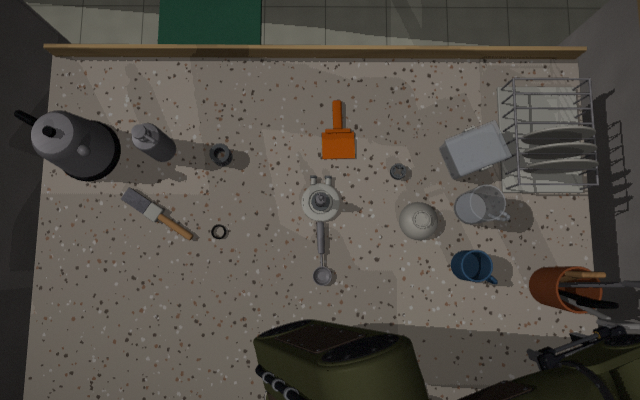

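View pics/side0.png

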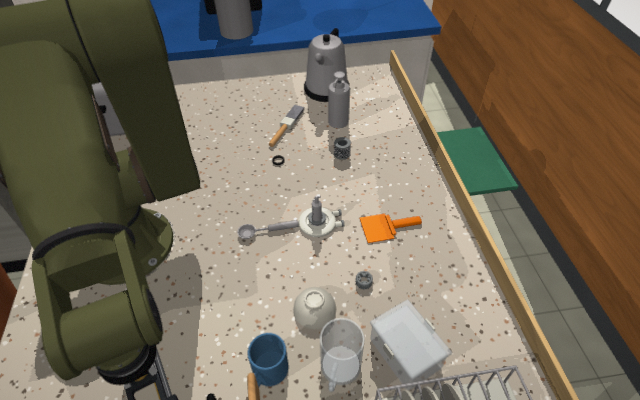

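The top view shows the base at (321,202), mesh filter at (221,156), washer at (219,232) and retainer at (398,172). The side view has them at about (317,220), (342,148), (278,160) and (364,281). Next I make one composite of enlarged crops.

```bash
cat > crops.py <<'E'
from h import *
def comp(f,items,w=260,s=40):
    ims=[]
    cs={n:ctrl.camera(n) for n in set(i[0] for i in items)}
    for n,u,v in items:
        im=cs[n]['img'][max(0,v-s//2):v+s//2,max(0,u-s//2):u+s//2,::-1]
        ims.append(cv2.resize(im,(w,w),interpolation=cv2.INTER_CUBIC))
    rows=[np.hstack(ims[i:i+3]) for i in range(0,len(ims),3)]
    cv2.imwrite('pics/'+f,np.vstack(rows));return cs
E
python3 - <<'E'
from crops import *
comp('c1.png',[('top',221,156),('top',321,202),('top',398,172),('side',342,148),('side',317,212),('side',364,281)],s=52)
c=snap('top');s=snap('side')
for n,p,z in [('base',(321,202),.014),('filt',(221,152),.05),('washer',(219,232),.008),('ret',(398,170),.022)]: print(n,onz(c,*p,z).round(3))
for n,p,z in [('base',(317,220),.014),('filt',(342,143),.05),('washer',(278,160),.008),('ret',(364,278),.022)]: print(n,onz(s,*p,z).round(3))
E
```

```text
base [ 0.519 -0.02   0.014]
filt [0.647 0.246 0.05 ]
washer [0.437 0.253 0.008]
ret [ 0.606 -0.228  0.022]
base [ 0.521 -0.018  0.014]
filt [0.645 0.248 0.05 ]
washer [0.439 0.252 0.008]
ret [ 0.605 -0.229  0.022]
```

View pics/c1.png

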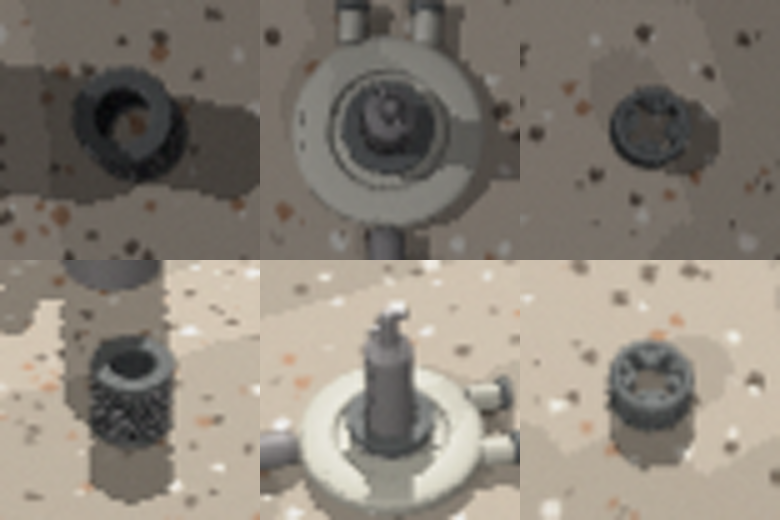

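The composite confirms the pieces. At 5x, the filter rim centre is at top px (219,153.6) and the base disc centre at top (320.6,202.2). The retainer stands with its slots and notches up at top (398,170.4), and the post tip is at side px of about (317.5,196). Next I refine these with masks.

```bash
python3 - <<'E'
from h import *
C={n:snap(n) for n in('top','side')}
def blob(n,u,v,s,f,ell=True):
    im=C[n]['img'].astype(int);m=np.zeros(im.shape[:2],np.uint8)
    m[v-s:v+s,u-s:u+s]=f(im[v-s:v+s,u-s:u+s])*255
    k=np.ones((3,3),np.uint8);m=cv2.morphologyEx(m,cv2.MORPH_OPEN,k)
    cs,_=cv2.findContours(m,cv2.RETR_EXTERNAL,cv2.CHAIN_APPROX_NONE)
    c=max(cs,key=cv2.contourArea);return cv2.fitEllipse(cv2.convexHull(c)),cv2.boundingRect(c)
dark=lambda t:(lambda a:a.max(2)<t)
for n,u,v in [('top',219,232),('side',278,160)]:
    e,b=blob(n,u,v,14,dark(60));print('washer',n,e,b,onz(C[n],*e[0],.006).round(4))
for n,u,v in [('top',398,172),('side',364,280)]:
    for t in (75,95):
        e,b=blob(n,u,v,13,dark(t));print('ret',n,t,e,b,onz(C[n],*e[0],.012).round(4))
for n,u,v,s in [('top',321,202,24),('side',317,221,26)]:
  for t in (0,12):
    f=lambda a:(a.min(2)>(120+t if n=='top' else 165+t))&(a.max(2)-a.min(2)<35)
    e,b=blob(n,u,v,s,f);print('base',n,t,e,b,onz(C[n],*e[0],.014).round(4))
print('disp',onz(C['top'],148,132,.18).round(3),tri(C['top'],(147,131),C['side'],(340,76)))
print('pin pixels')
print(C['top']['img'][192:208,314:330].mean(2).astype(int))
print(C['side']['img'][190:206,308:328].mean(2).astype(int))
E
```

```text
Traceback (most recent call last):
cv2.error: OpenCV(4.12.0) /io/opencv/modules/imgproc/src/shapedescr.cpp:361: error: (-201:Incorrect size of input array) There should be at least 5 points to fit the ellipse in function 'fitEllipseNoDirect'
```

```bash
python3 - <<'E'
from h import *
C={n:snap(n) for n in('top','side')}
def blob(n,u,v,s,f):
    im=C[n]['img'].astype(int);m=np.zeros(im.shape[:2],np.uint8)
    m[v-s:v+s,u-s:u+s]=f(im[v-s:v+s,u-s:u+s])*255
    m=cv2.morphologyEx(m,cv2.MORPH_CLOSE,np.ones((3,3),np.uint8))
    cs,_=cv2.findContours(m,cv2.RETR_EXTERNAL,cv2.CHAIN_APPROX_NONE)
    c=max(cs,key=cv2.contourArea);return cv2.minAreaRect(c) if len(c)<6 else cv2.fitEllipse(c)
dark=lambda t:(lambda a:a.max(2)<t)
def rep(k,n,e,z): print(k,n,np.round(sum([list(e[0]),list(e[1])],[]),1),onz(C[n],*e[0],z).round(4))
for n,u,v in [('top',219,232),('side',278,160)]: rep('washer',n,blob(n,u,v,14,dark(60)),.006)
for n,u,v in [('top',398,172),('side',364,280)]:
    for t in (75,95): rep('ret',n,blob(n,u,v,13,dark(t)),.012)
for n,u,v,s in [('top',321,202,24),('side',317,221,26)]:
  for t in (0,12): rep('base',n,blob(n,u,v,s,lambda a:(a.min(2)>(120+t if n=='top' else 165+t))&(a.max(2)-a.min(2)<35)),.014)
print('disp',tri(C['top'],(147,131),C['side'],(340,76)))
print(C['top']['img'][190:208,312:330].mean(2).astype(int))
print(C['side']['img'][192:206,308:328].mean(2).astype(int))
E
```

```text
washer top [218.7 231.5  13.3  15.7] [0.4388 0.2542 0.006 ]
washer side [277.8 160.1   8.4  10.7] [0.439  0.2538 0.006 ]
ret top [399.8 172.1  15.1  21. ] [ 0.6024 -0.2347  0.012 ]
ret top [400.1 171.9  16.4  21.8] [ 0.6028 -0.2355  0.012 ]
ret side [363.6 279.9  15.   15.6] [ 0.605  -0.2281  0.012 ]
ret side [363.6 281.2  13.7  14.6] [ 0.6041 -0.2319  0.012 ]
base top [319.1 202.1  32.1  32.6] [ 0.5186 -0.0153  0.014 ]
base top [334.  224.5   1.    0. ] [ 0.4586 -0.0552  0.014 ]
base side [316.  211.6  37.8  53.2] [0.5231 0.0131 0.014 ]
base side [305.2 220.1  20.5  22.9] [ 0.4885 -0.0124  0.014 ]
disp (array([0.66263923, 0.39080445, 0.1978684 ]), np.float64(0.0008305300690324928))
[[115 116 116 113  96  87  79  82  90  92  96  94 104 122 126 125 126 122]
 [117 114  94  77  89  98 106 106 110 110 110 108 105 104 115 123 127 124]
 [105  78  90 107 109  86  93  78  79  87  83  88  95 112 116 112 120 124]
 [ 72  73 109  82  84  68  78  78  67  69  64  71  73  82 126 122 115 121]
 [ 96 106  96  62  65  65  52  91  63  70  67  65  65  67  89  98  95  96]
 [111  91  69  63  69  80  75  76
[... 1433 characters left out ...]
 193 193
  193 192]
 [192 191 190 192 192 179 132 108 108  94 121 180 186 193 192 192 193 193
  193 192]
 [192 191 191 191 191 187 173 106 101  90 125 190 191 190 191 200 217 210
  193 193]
 [191 190 191 187 160 125 112 103 100  90 112 176 193 191 198 222 230 213
  193 192]
 [191 191 192 187 164 122 121 103  98  89  91 124 155 189 193 198 200 195
  191 192]
 [190 191 192 182 156 140 120  99  98  86  92 122 136 163 185 192 192 192
  190 192]
 [193 192 185 161 145 142 134 110 106 103 104 122 125 148 190 192 191 190
  191 191]
 [191 192 182 153 133 141 137 128 124 118 113 122 119 143 192 193 189 191
  191 191]
 [191 191 191 173 125 143 140 131 129 121 116 122 114 131 191 191 191 193
  191 191]]
```

>>> apply_moves --pt "0 2.3 3.8 0.2 0 0 0.0614" --pt "0 2.3 3.8 0.2 0 0 0.0614" --pt "0 2.3 3.8 0.2 0 0 0.0614" --pt "0 2.3 3.8 0 0 0 0.0614" --pt "0 2.3 3.8 0 0 0 0.0614" --pt "0 2.3 3.8 0 0 0 0.0614" --pt "0 2.3 3.8 0 0 0 0.0614" --pt "0 2.3 3.8 0 0 0 0.0614" --pt "0 2.3 3.8 0 0 0 0.0614" --pt "0 2.3 3.8 0 0 0 0.0614"

```text
time_s: 1.5
ee_pos: [0.4155, -0.1363, 0.2367]
eef_rot: [3.141, -0.0, 0.959]
force: [0.3, -0.0, -0.6]
grip_width: 0.0938
grip_force: 0.0
```

>>> apply_moves --pt "0 2.3 3.85 0 0 0 0.0614" --pt "0 2.3 3.85 0 0 0 0.0614" --pt "0 2.3 3.85 0 0 0 0.0614" --pt "0 2.3 3.85 0 0 0 0.0614" --pt "0 2.3 3.85 0 0 0 0.0614" --pt "0 2.3 3.85 0 0 0 0.0614" --pt "0 2.3 3.85 0 0 0 0.0614" --pt "0 2.3 3.85 0 0 0 0.0614" --pt "0 2.3 3.85 0 0 0 0.0614" --pt "0 2.3 3.8 0 0 0 0.0614"

```text
time_s: 2.5
ee_pos: [0.6454, 0.2483, 0.2364]
eef_rot: [3.142, 0.0, 1.574]
force: [0.0, -0.1, -0.0]
grip_width: 0.0936
grip_force: 0.0
```

>>> apply_moves --pt "0 0 -0.1 -4.5 0 0 0" --pt "0 0 0 -4.5 0 0 0" --pt "0 0 0 -4.5 0 0 0" --pt "0 0 0 -3 0 0 0" --pt "0 0 0 -2 0 0 0" --pt "0 0 0 -1 0 0 0" --pt "0 0 0 0 0 0 0"

```text
time_s: 3.2
ee_pos: [0.6444, 0.2454, 0.0404]
eef_rot: [-3.14, 0.001, 1.571]
force: [0.3, 0.4, -0.7]
grip_width: 0.0939
grip_force: 0.0
```

>>> apply_moves --pt "255 0 0 0 0 0 0" --pt "255 0 0 0 0 0 0" --pt "255 0 0 0 0 0 0" --pt "255 0 0 0 0 0 0" --pt "255 0 0 0 0 0 0" --pt "255 0 0 0 0 0 0" --pt "255 0 0 0 0 0 0" --pt "255 0 0 0 0 0 0" --grip_force 12

```text
time_s: 4.0
ee_pos: [0.645, 0.2455, 0.0417]
eef_rot: [3.141, -0.0, 1.571]
force: [-0.9, -0.8, 2.4]
grip_width: 0.0527
grip_force: 12.0
```

>>> apply_moves --pt "255 0 0 1.5 0 0 0" --pt "255 0 0 3 0 0 0" --pt "255 0 0 4 0 0 0" --pt "255 0 0 4 0 0 0" --pt "255 -1.5 -3 1.5 0 0 0" --pt "255 -2 -4.4 0 0 0 0" --pt "255 -2 -4.4 0 0 0 0" --pt "255 -2 -4.4 0 0 0 0" --pt "255 -2 -4 0 0 0 0" --pt "255 -1.5 -3 0 0 0 0"

```text
time_s: 5.0
ee_pos: [0.5336, 0.0115, 0.1825]
eef_rot: [3.141, 0.0, 1.57]
force: [0.1, -0.4, -0.6]
grip_width: 0.0529
grip_force: 12.0
```

>>> apply_moves --pt "255 -1 -2 0 0 0 0" --pt "255 -0.5 -1.2 0 0 0 0" --pt "255 0 0 0 0 0 0" --pt "255 0 0 0 0 0 0"

```text
time_s: 5.4
ee_pos: [0.5203, -0.018, 0.1818]
eef_rot: [3.141, -0.0, 1.571]
force: [0.2, 0.1, -1.4]
grip_width: 0.0525
grip_force: 12.0
```

```bash
python3 - <<'E'
from crops import *
o=ctrl.get_obs();print(o['ee_pos'],o['grip_width'])
C=comp('c2.png',[('side',317,190)],w=600,s=100)
E
```

```text
[ 0.52025875 -0.01796584  0.18177457] 0.05248995641148168
```

View pics/c2.png

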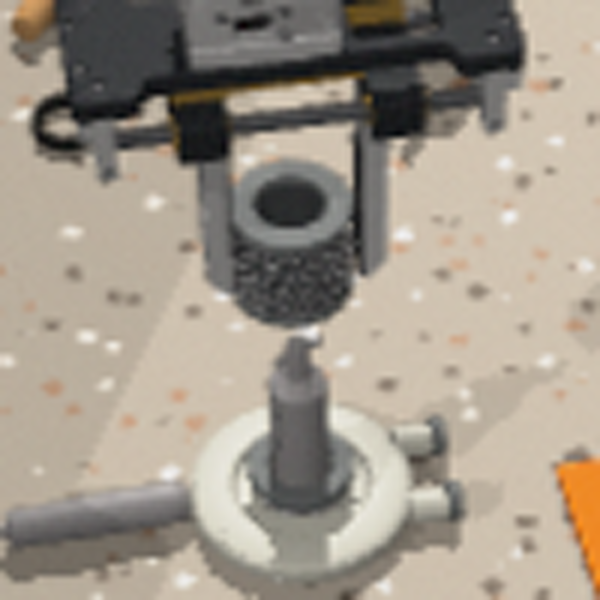

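The view shows the filter upright in the jaws: rim centre crop (293.5,203), i.e. px (315.4,173.3). The hub axis is at crop x≈300 (u≈316.4), the disc top centre ≈(301.5,479), the shoulder ≈(299,378).

```bash
python3 - <<'E'
from h import *
s=snap('side');f=lambda x,y,z:print((x,y,z),onz(s,267+x/6-.5,140+y/6-.5,z).round(4))
f(293.5,203,.191)   # filter top
f(301.5,479,.014);f(299,378,.086);f(300,430,.065);f(298,340,.110);f(306,468,.028)
t=snap('top');print(onz(t,320.0,201.9,.014))
# refined filter rim: edge along row in side
im=s['img'].mean(2);
for r in (177,180,183):print(r,im[r,300:332].astype(int))
for r in (206,209,212,215):print(r,im[r,304:330].astype(int))
for z,p in [(.112,(.5195,-.0185)),(.086,(.5195,-.0185)),(.05,(.5195,-.0185)),(.014,(.5195,-.0185))]:print(z,proj(s,[*p,z]).round(2),proj(t,[*p,z]).round(2))
E
```

```text
(293.5, 203, 0.191) [ 0.521  -0.0116  0.191 ]
(301.5, 479, 0.014) [ 0.5207 -0.0152  0.014 ]
(299, 378, 0.086) [ 0.5207 -0.0163  0.086 ]
(300, 430, 0.065) [ 0.5187 -0.0287  0.065 ]
(298, 340, 0.11) [ 0.5208 -0.0153  0.11  ]
(306, 468, 0.028) [ 0.5222 -0.0206  0.028 ]
[ 0.51930178 -0.01758629  0.014     ]
177 [130 115 115 115 103  74 100 128 126 128 128 121  73  48  44  43  41  59
  99 134 137 140 139 130  98  90  34  82 115 114 122 156]
180 [150 112 114 114 109  86  79  99  78  86 102 119 127 137 140 140 139 136
 126  99  83  69  61  59  63  66  61  72 116 114 121 153]
183 [176 119 114 113 114 107  80  58  62  64  65  80  54  74  71  73  91  47
  58  57  63  66  69  72  77  97  88  72 114 116 129 168]
206 [189 191 192 193 190 191 191 170  99 120 133 129 127 119 112 101  89 123
 191 191 192 190 192 191 190 191]
209 [191 191 200 217 221 221 223 205  99  81  98  99  97  93  90  83  78 141
 224 224 222 218 215 204 177 174]
212 [220 222 224 225 226 223 196 158  98  94  98  99  96  93  92  84  75  92
 140 171 203 213 212 211 209 206]
215 [223 226 219 173 128 137 138 125  82  93  99  98  98  93  88  82  78  71
  94 125 124 122 139 186 212 211]
0.112 [315.85 196.61] [321.   197.09]
0.086 [316.03 203.16] [320.82 198.42]
0.05 [316.28 211.91] [320.57 200.18]
0.014 [316.51 220.28] [320.34 201.83]
```

>>> apply_moves --pt "255 0 -0.4 0 0 0 0" --pt "255 0 0 -1.5 0 0 0" --pt "255 0 0 -1.0 0 0 0" --pt "255 0 0 -0.5 0 0 0" --pt "255 0 0 -0.5 0 0 0" --pt "255 0 0 -0.5 0 0 0" --pt "255 0 0 0 0 0 0" --grip_force 8

```text
time_s: 6.25
ee_pos: [0.5197, -0.0225, 0.1409]
eef_rot: [-3.141, -0.0, 1.571]
force: [-0.3, -0.3, -1.2]
grip_width: 0.0528
grip_force: 8.0
```

>>> apply_moves --pt "255 0 0 -0.4 0 0 0" --pt "255 0 0 -0.4 0 0 0" --pt "255 0 0 -0.4 0 0 0" --pt "255 0 0 0 0 0 0"

```text
time_s: 6.65
ee_pos: [0.5196, -0.0225, 0.1289]
eef_rot: [-3.141, -0.0, 1.571]
force: [-0.2, -0.0, -1.7]
grip_width: 0.053
grip_force: 8.0
```

```bash
python3 - <<'E'
from crops import *
o=ctrl.get_obs();print(o['ee_pos'],o['force'],o['moment'],o['grip_width'])
comp('c3.png',[('side',317,200)],w=560,s=80)
E
```

```text
[ 0.51961612 -0.02245754  0.12886305] [-0.15859073 -0.00278995 -1.68502284] [-0.0489004  -0.10570742  0.0882684 ] 0.05295897846615635
```

View pics/c3.png

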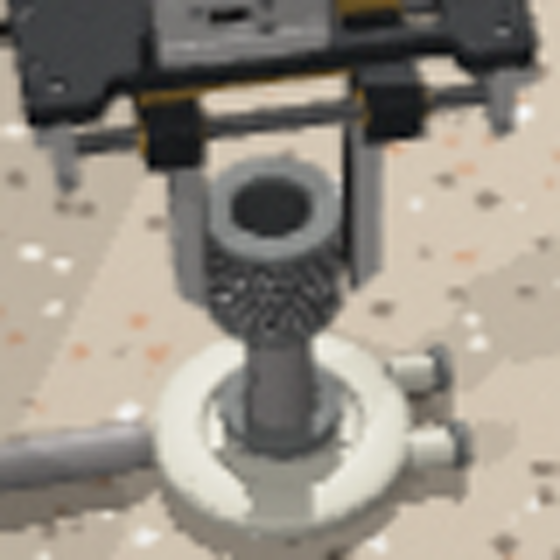

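The filter has swallowed the tip and pin with no contact force, and the hub (crop x 247–314) enters centrally below the filter (205–345). I continue down.

>>> apply_moves --pt "255 0 0 -0.3 0 0 0" --pt "255 0 0 -0.3 0 0 0" --pt "255 0 0 -0.3 0 0 0" --pt "255 0 0 -0.3 0 0 0" --pt "255 0 0 0 0 0 0"

```text
time_s: 7.2
ee_pos: [0.5199, -0.0226, 0.1171]
eef_rot: [-3.142, 0.0, 1.571]
force: [1.1, -1.7, -2.1]
grip_width: 0.0527
grip_force: 8.0
```

>>> apply_moves --pt "255 0.04 -0.1 -0.4 0 0 0" --pt "255 0 0 -0.6 0 0 0" --pt "255 0 0 -0.8 0 0 0" --pt "255 0 0 0 0 0 0"

```text
time_s: 7.6
ee_pos: [0.5197, -0.0234, 0.0981]
eef_rot: [-3.14, -0.0, 1.571]
force: [-0.0, -0.1, -1.0]
grip_width: 0.0525
grip_force: 8.0
```

>>> apply_moves --pt "255 0 0 -1.0 0 0 0" --pt "255 0 0 -1.0 0 0 0" --pt "255 0 0 -0.6 0 0 0" --pt "255 0 0 -0.2 0 0 0" --pt "255 0 0 0 0 0 0"

```text
time_s: 8.1
ee_pos: [0.5201, -0.0235, 0.0711]
eef_rot: [-3.141, -0.0, 1.571]
force: [0.0, 0.1, -0.3]
grip_width: 0.0526
grip_force: 8.0
```

>>> apply_moves --pt "255 0 0 -0.15 0 0 0" --pt "60 0 0 0 0 0 0" --pt "60 0 0 0 0 0 0" --pt "60 0 0 0 0 0 0" --pt "60 0 0 0 0 0 0" --pt "60 0 0 1 0 0 0" --pt "60 0 0 3 0 0 0" --pt "60 0 0 3.5 0 0 0" --pt "60 0 0 3 0 0 0"

```text
time_s: 9.0
ee_pos: [0.5203, -0.0235, 0.1774]
eef_rot: [3.14, 0.0, 1.571]
force: [-0.2, -0.6, -0.8]
grip_width: 0.0719
grip_force: 0.0
```

>>> apply_moves --pt "92 -0.8 2.7 0 0 0 0.15" --pt "92 -0.8 2.8 0 0 0 0.15" --pt "92 -0.8 2.8 0 0 0 0.15" --pt "92 -0.8 2.8 0 0 0 0.15" --pt "92 -0.8 2.8 0 0 0 0.15" --pt "92 -0.8 2.8 0 0 0 0.15" --pt "92 -0.8 2.8 0 0 0 0.15" --pt "92 -0.8 2.8 0 0 0 0.15" --pt "92 -0.8 2.8 -1 0 0 0.15" --pt "92 -0.9 2.7 -2 0 0 0.15"

```text
time_s: 10.0
ee_pos: [0.4395, 0.256, 0.1466]
eef_rot: [3.14, 0.003, 3.077]
force: [-0.1, -1.2, -0.0]
grip_width: 0.0598
grip_force: 0.0
```

>>> apply_moves --pt "92 0 0 -3 0 0 0.071" --pt "92 0 0 -3 0 0 0" --pt "92 0 0 -1.5 0 0 0" --pt "92 0 0 0 0 0 0"

```text
time_s: 10.4
ee_pos: [0.4385, 0.2542, 0.0688]
eef_rot: [-3.14, -0.003, -3.141]
force: [0.3, -0.4, 0.5]
grip_width: 0.06
grip_force: 0.0
```

```bash
python3 - <<'E'
from crops import *
o=ctrl.get_obs();print(o['ee_pos'],o['eef_rot'],o['force'],o['grip_width'])
comp('c4.png',[('side',275,150),('side',317,200)],w=390,s=70)
E
```

```text
[0.43845655 0.25417587 0.06877542] [-3.14023678e+00 -2.72686208e-03 -3.14128652e+00] [ 0.2544223  -0.4125903   0.52900773] 0.060038502084173814
```

View pics/c4.png

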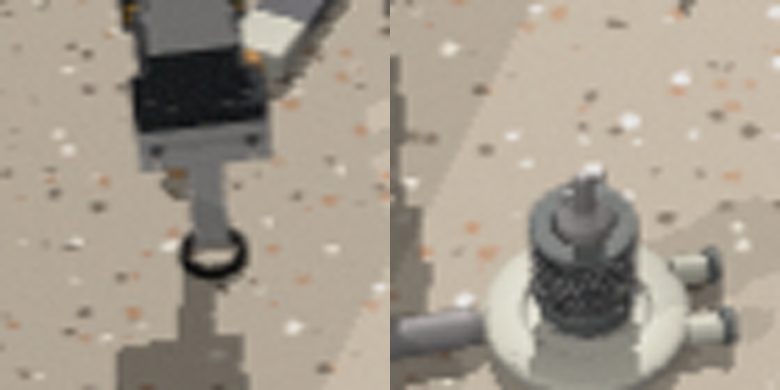

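The filter is seated on the base (right crop) and the washer, at crop (213,253), lies squarely ahead of the near finger. I squeeze it along y, then along x to centre it.

>>> apply_moves --pt "92 0 0 -2.2 0 0 0" --pt "92 0 0 -1.5 0 0 0" --pt "92 0 0 -0.5 0 0 0" --pt "255 0 0 0 0 0 0" --pt "255 0 0 0 0 0 0" --pt "255 0 0 0 0 0 0" --pt "255 0 0 0 0 0 0" --pt "92 0 0 0 0 0 0" --pt "92 0 0 0 0 0 0" --grip_force 4

```text
time_s: 11.35
ee_pos: [0.4392, 0.2545, 0.028]
eef_rot: [3.142, 0.0, -3.141]
force: [-0.1, -0.2, 0.6]
grip_width: 0.0519
grip_force: 0.0
```

>>> apply_moves --pt "92 0 0 0 0 0 -0.143" --pt "92 0 0 0 0 0 -0.143" --pt "92 0 0 0 0 0 -0.143" --pt "92 0 0 0 0 0 -0.143" --pt "92 0 0 0 0 0 -0.143" --pt "92 0 0 0 0 0 -0.143" --pt "92 0 0 0 0 0 -0.143" --pt "92 0 0 0 0 0 -0.143" --pt "92 0 0 0 0 0 -0.143" --pt "92 0 0 0 0 0 -0.143"

```text
time_s: 12.35
ee_pos: [0.4391, 0.2545, 0.0278]
eef_rot: [-3.141, 0.0, 1.706]
force: [0.7, -0.3, -0.4]
grip_width: 0.0599
grip_force: 0.0
```

>>> apply_moves --pt "92 0 0 0 0 0 -0.141" --pt "92 0 0 0 0 0 0" --pt "255 0 0 0 0 0 0" --pt "255 0 0 0 0 0 0" --pt "255 0 0 0 0 0 0" --pt "255 0 0 0 0 0 0" --pt "255 0 0 0 0 0 0" --grip_force 5

```text
time_s: 13.05
ee_pos: [0.4393, 0.2545, 0.0279]
eef_rot: [-3.142, 0.0, 1.571]
force: [-0.0, -0.4, -0.4]
grip_width: 0.0397
grip_force: 5.0
```

>>> apply_moves --pt "255 0 0 1.5 0 0 0" --pt "255 0 0 4 0 0 0" --pt "255 0 0 4.5 0 0 0" --pt "255 0 -1 3.7 0 0 0" --pt "255 1 -4 0 0 0 0" --pt "255 1.5 -4.5 0 0 0 0" --pt "255 1.5 -4.5 0 0 0 0" --pt "255 1.5 -4.5 0 0 0 0" --pt "255 1.5 -4.5 0 0 0 0" --pt "255 1.0 -3 0 0 0 0"

```text
time_s: 14.05
ee_pos: [0.5197, -0.0082, 0.165]
eef_rot: [3.141, 0.0, 1.57]
force: [-0.0, 0.3, -0.4]
grip_width: 0.0402
grip_force: 5.0
```

>>> apply_moves --pt "255 0.07 -1.1 0 0 0 0" --pt "255 0 0 0 0 0 0" --pt "255 0 0 0 0 0 0"

```text
time_s: 14.35
ee_pos: [0.5196, -0.0156, 0.1649]
eef_rot: [-3.141, -0.0, 1.571]
force: [-0.3, 0.6, -1.1]
grip_width: 0.0401
grip_force: 5.0
```

```bash
python3 - <<'E'
from crops import *
o=ctrl.get_obs();print(o['ee_pos'],o['force'],o['grip_width'])
C=comp('c5.png',[('side',317,190)],w=600,s=60)
c=C['side']
for z in (.112,.1035,.086,.078): print(z,((proj(c,[*o['ee_pos'][:2],z])+.5-[287,160])*10).round(1))
for dz in (.024,.016): print('washer',((proj(c,o['ee_pos']-[0,0,dz-.0])+.5-[287,160])*10).round(1))
E
```

```text
[ 0.51962949 -0.01557809  0.16488319] [-0.25992493  0.60405105 -1.08758574] 0.04013785449810907
0.112 [292.2 362.9]
0.1035 [292.8 384.6]
0.086 [294.1 428.5]
0.078 [294.6 448.3]
washer [290.1 287.5]
washer [289.5 266.1]
```

View pics/c5.png

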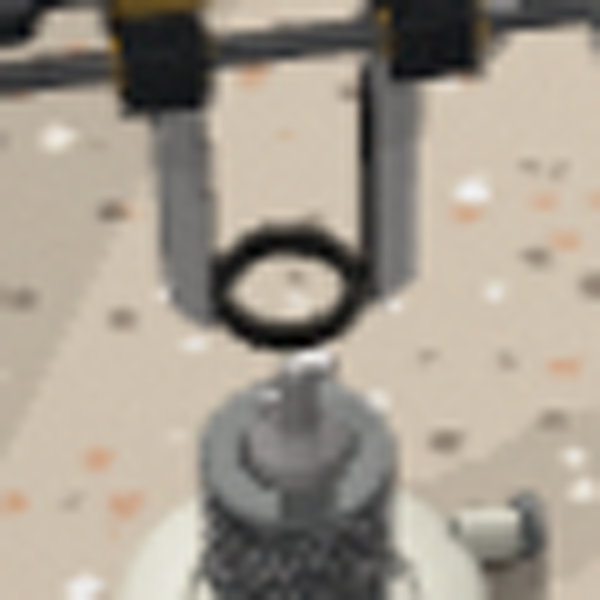

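The washer outline centre (291.5,288.5) in the crop matches the TCP prediction (290,287.5). The hub and stem are about 1 mm towards +x, with y fitting. I shift and lower gently.

>>> apply_moves --pt "255 0.09 0 -1 0 0 0" --pt "255 0 0 -1 0 0 0" --pt "255 0 0 -0.5 0 0 0" --pt "255 0 0 -0.4 0 0 0" --pt "255 0 0 -0.4 0 0 0" --pt "255 0 0 -0.3 0 0 0" --pt "255 0 0 0 0 0 0"

```text
time_s: 15.1
ee_pos: [0.5207, -0.0165, 0.1286]
eef_rot: [-3.141, -0.0, 1.571]
force: [-0.3, 0.3, 0.4]
grip_width: 0.0399
grip_force: 5.0
```

>>> apply_moves --pt "255 0 0 -0.3 0 0 0" --pt "255 0 0 -0.3 0 0 0" --pt "255 0 0 -0.3 0 0 0" --pt "255 0 0 0 0 0 0"

```text
time_s: 15.5
ee_pos: [0.5207, -0.0165, 0.1195]
eef_rot: [-3.141, -0.0, 1.571]
force: [0.4, 0.2, -0.9]
grip_width: 0.0399
grip_force: 5.0
```

>>> apply_moves --pt "255 0 0 -0.3 0 0 0" --pt "255 0 0 -0.3 0 0 0" --pt "255 0 0 0 0 0 0"

```text
time_s: 15.8
ee_pos: [0.5207, -0.0165, 0.1135]
eef_rot: [-3.141, -0.0, 1.571]
force: [-0.4, -0.0, 0.4]
grip_width: 0.0401
grip_force: 5.0
```

>>> apply_moves --pt "255 0 0 -0.2 0 0 0" --pt "255 0 0 -0.2 0 0 0" --pt "255 0 0 0 0 0 0"

```text
time_s: 16.1
ee_pos: [0.5207, -0.0165, 0.1097]
eef_rot: [-3.141, -0.0, 1.571]
force: [-0.1, 0.1, 0.5]
grip_width: 0.0398
grip_force: 5.0
```

>>> apply_moves --pt "255 0 0 -0.2 0 0 0" --pt "255 0 0 -0.1 0 0 0" --pt "255 0 0 0 0 0 0"

```text
time_s: 16.4
ee_pos: [0.5208, -0.0165, 0.1068]
eef_rot: [-3.141, -0.0, 1.571]
force: [0.1, 1.0, 0.3]
grip_width: 0.0403
grip_force: 5.0
```

>>> apply_moves --pt "92 0 0 0 0 0 0" --pt "92 0 0 0 0 0 0" --pt "92 0 0 0 0 0 0" --pt "92 0 0 1 0 0 0" --pt "92 0 0 3 0 0 0" --pt "92 0.8 -2.1 3 0 0 0" --pt "92 1.6 -4 0 0 0 0" --pt "92 1.6 -4 0 0 0 0" --pt "92 1.6 -4 0 0 0 0" --pt "92 1.6 -4 0 0 0 0"

```text
time_s: 17.4
ee_pos: [0.5933, -0.1992, 0.178]
eef_rot: [3.141, 0.0, 1.571]
force: [-1.0, 0.5, 0.5]
grip_width: 0.06
grip_force: 0.0
```

```bash
python3 - <<'E'
from h import *
o=ctrl.get_obs();print(o['ee_pos'],o['force'])
C={n:snap(n) for n in('top','side')}
def harm(c,ctr,z,r0,r1):
    g=c['img'].mean(2).astype(np.float32);th=np.radians(np.arange(0,360,3));S=0;A=[]
    for r in np.linspace(r0,r1,6):
        P=np.array([proj(c,[ctr[0]+r*np.cos(t),ctr[1]+r*np.sin(t),z]) for t in th],np.float32)
        A.append(cv2.remap(g,P[:,0].copy(),P[:,1].copy(),cv2.INTER_CUBIC).ravel())
    a=np.mean(A,0);f=np.sum((a-a.mean())*np.exp(-4j*th));d=a-a.mean()
    return round(np.degrees(-np.angle(f))/-4%90,0)if 0 else round(-np.degrees(np.angle(f))/4%90,1),round(abs(f)/len(th),1),round(d.std(),1)
for n in C:
  for ctr in ([.605,-.2285],[.6065,-.2285],[.6035,-.2285],[.605,-.2305],[.605,-.227]):
    print(n,ctr,[harm(C[n],ctr,.022,*r) for r in ((.007,.012),(.016,.0205))])
s=C['side'];g=s['img'].astype(np.uint8)
a=g[255:300,340:388,::-1];b=g[176:221,293:341,::-1]
cv2.imwrite('pics/c6.png',np.hstack([cv2.resize(x,(400,375),interpolation=cv2.INTER_CUBIC) for x in (a,b)]))
E
```

```text
[ 0.59332859 -0.19919436  0.17798565] [-1.04476465  0.47643957  0.50867008]
top [0.605, -0.2285] [(np.float64(85.2), np.float64(0.8), np.float32(4.5)), (np.float64(32.2), np.float64(2.0), np.float32(7.7))]
top [0.6065, -0.2285] [(np.float64(0.9), np.float64(1.0), np.float32(4.3)), (np.float64(32.1), np.float64(2.2), np.float32(7.6))]
top [0.6035, -0.2285] [(np.float64(74.9), np.float64(0.4), np.float32(5.5)), (np.float64(32.2), np.float64(1.5), np.float32(7.7))]
top [0.605, -0.2305] [(np.float64(86.8), np.float64(0.8), np.float32(4.1)), (np.float64(31.3), np.float64(2.1), np.float32(7.8))]
top [0.605, -0.227] [(np.float64(84.0), np.float64(0.9), np.float32(4.8)), (np.float64(33.4), np.float64(2.0), np.float32(7.8))]
side [0.605, -0.2285] [(np.float64(77.7), np.float64(10.4), np.float32(21.5)), (np.float64(77.9), np.float64(0.6), np.float32(8.2))]
side [0.6065, -0.2285] [(np.float64(81.1), np.float64(9.5), np.float32(20.8)), (np.float64(78.3), np.float64(1.5), np.float32(12.9))]
side [0.6035, -0.2285] [(np.float64(73.8), np.float64(9.4), np.float32(21.4)), (np.float64(65.6), np.float64(0.9), np.float32(12.1))]
side [0.605, -0.2305] [(np.float64(78.5), np.float64(7.5), np.float32(21.5)), (np.float64(77.9), np.float64(2.7), np.float32(13.2))]
side [0.605, -0.227] [(np.float64(77.8), np.float64(9.3), np.float32(21.1)), (np.float64(15.8), np.float64(0.4), np.float32(10.5))]
```

View pics/c6.png

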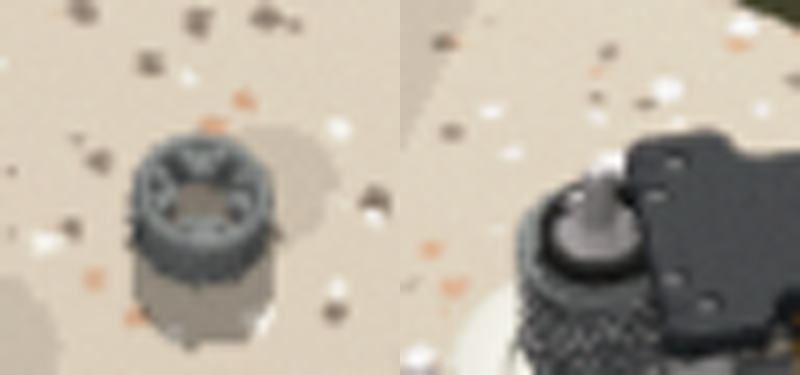

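The retainer stands at left crop (203,205) with dark diagonal openings, and the washer is seated round the stem on top of the filter (right crop). Next I grasp the retainer, squeezing along x and then y to centre it.

>>> apply_moves --pt "92 1.2 -2.9 0 0 0 0" --pt "92 0 0 -4 0 0 0" --pt "92 0 0 -4.5 0 0 0" --pt "92 0 0 -3.5 0 0 0" --pt "92 0 0 -2.0 0 0 0" --pt "92 0 0 -0.8 0 0 0" --pt "255 0 0 0 0 0 0" --pt "255 0 0 0 0 0 0" --pt "255 0 0 0 0 0 0" --pt "255 0 0 0 0 0 0" --grip_force 4

```text
time_s: 18.5
ee_pos: [0.6056, -0.2267, 0.0307]
eef_rot: [3.139, 0.001, 1.571]
force: [-0.8, 0.7, 5.6]
grip_width: 0.0411
grip_force: 4.0
```

>>> apply_moves --pt "255 0 0 0 0 0 0" --pt "92 0 0 0 0 0 0" --pt "92 0 0 0 0 0 0" --pt "92 0 0 0 0 0 -0.14" --pt "92 0 0 0 0 0 -0.143" --pt "92 0 0 0 0 0 -0.143" --pt "92 0 0 0 0 0 -0.143" --pt "92 0 0 0 0 0 -0.143" --pt "92 0 0 0 0 0 -0.143" --pt "92 0 0 0 0 0 -0.143"

```text
time_s: 19.5
ee_pos: [0.6048, -0.2265, 0.0289]
eef_rot: [-3.141, 0.0, 0.567]
force: [0.2, -0.5, 0.1]
grip_width: 0.0601
grip_force: 0.0
```

>>> apply_moves --pt "92 0 0 0 0 0 -0.143" --pt "92 0 0 0 0 0 -0.143" --pt "92 0 0 0 0 0 -0.143" --pt "92 0 0 0 0 0 -0.143" --pt "255 0 0 0 0 0 0" --pt "255 0 0 0 0 0 0" --pt "255 0 0 0 0 0 0" --pt "255 0 0 0 0 0 0" --pt "255 0 0 0 0 0 0"

```text
time_s: 20.4
ee_pos: [0.6048, -0.2265, 0.0289]
eef_rot: [-3.142, 0.0, 0.002]
force: [-0.6, 0.5, 0.0]
grip_width: 0.0426
grip_force: 4.0
```

>>> apply_moves --pt "255 0 0 0 0 0 0" --pt "255 0 0 1.6 0 0 0" --pt "255 0 0 4 0 0 0" --pt "255 0 0 4.5 0 0 0" --pt "255 -0.4 1 3.5 0 0 0.14" --pt "255 -0.8 2 0 0 0 0.14" --pt "255 -0.8 2 0 0 0 0.14" --pt "255 -0.8 2 0 0 0 0.14" --pt "255 -0.8 2 0 0 0 0.14" --pt "255 -0.8 2 0 0 0 0.14" --grip_force 10

```text
time_s: 21.4
ee_pos: [0.5605, -0.1157, 0.1663]
eef_rot: [3.141, -0.001, 0.847]
force: [0.5, -0.1, -0.3]
grip_width: 0.0423
grip_force: 10.0
```

>>> apply_moves --pt "255 -0.8 2 0 0 0 0.14" --pt "255 -0.8 2 0 0 0 0.14" --pt "255 -0.8 2 0 0 0 0.14" --pt "255 -0.8 2 0 0 0 0.14" --pt "255 -0.8 2 0 0 0 0.14" --pt "255 -0.8 0.03 0 0 0 0.14" --pt "255 0 0 0 0 0 0.09" --pt "255 0 0 0 0 0 0" --pt "255 0 0 0 0 0 0"

```text
time_s: 22.3
ee_pos: [0.513, -0.0162, 0.1657]
eef_rot: [3.141, 0.0, 1.768]
force: [0.6, -0.1, -0.8]
grip_width: 0.0423
grip_force: 10.0
```

```bash
python3 - <<'E'
from crops import *
o=ctrl.get_obs();print(o['ee_pos'],o['eef_rot'],o['force'],o['moment'],o['grip_width'])
C=comp('c7.png',[('side',317,190)],w=600,s=60)
c=C['side']
for z in (.112,.1035,.086,.078): print(z,((proj(c,[*o['ee_pos'][:2],z])+.5-[287,160])*10).round(1))
for dz in (.0289,.0069): print('ret',((proj(c,o['ee_pos']-[0,0,dz])+.5-[287,160])*10).round(1))
E
```

```text
[ 0.51303855 -0.01624908  0.16570674] [3.14066747e+00 2.91295313e-04 1.76795525e+00] [ 0.57391615 -0.13748629 -0.83073508] [-0.00391697 -0.0329082  -0.00876081] 0.04227710982530168
0.112 [267.9 368. ]
0.1035 [268.7 389.7]
0.086 [270.1 433.6]
0.078 [270.8 453.4]
ret [265.7 303.4]
ret [263.7 244.5]
```

View pics/c7.png

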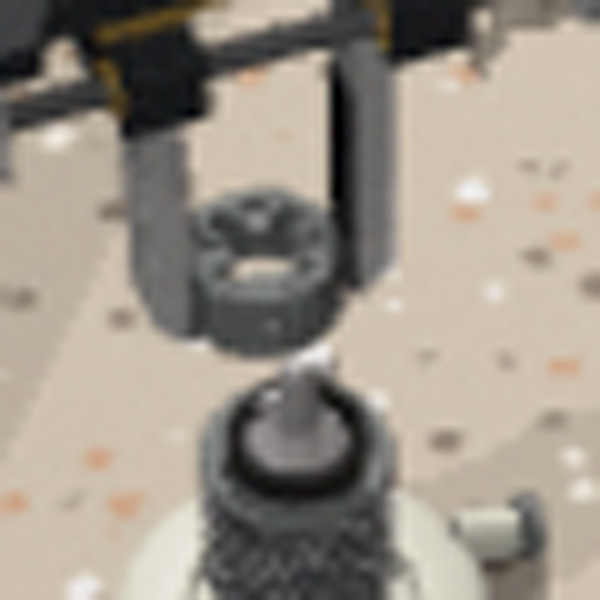

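The retainer is held level over the post. The stem (crop x≈300) is about 8 mm to +x, because I took one step too many, and the washer lies centred round the post. I correct and lower.

>>> apply_moves --pt "255 0.8 0.06 0 0 0 0" --pt "255 0 0 -1.5 0 0 0" --pt "255 0 0 -1.0 0 0 0" --pt "255 0 0 -0.7 0 0 0" --pt "255 0 0 -0.3 0 0 0" --pt "255 0 0 0 0 0 0"

```text
time_s: 22.95
ee_pos: [0.5208, -0.0156, 0.1297]
eef_rot: [-3.141, -0.0, 1.771]
force: [0.7, -0.1, -0.1]
grip_width: 0.0424
grip_force: 10.0
```

>>> apply_moves --pt "255 0 0 -0.2 0 0 0" --pt "255 0 0 -0.2 0 0 0" --pt "255 0 0 0 0 0 0"

```text
time_s: 23.25
ee_pos: [0.5208, -0.0156, 0.1259]
eef_rot: [-3.142, -0.0, 1.771]
force: [0.7, -0.2, -0.4]
grip_width: 0.0424
grip_force: 10.0
```

>>> apply_moves --pt "255 0 0 -0.15 0 0 0" --pt "255 0 0 -0.15 0 0 0" --pt "255 0 0 0 0 0 0"

```text
time_s: 23.55
ee_pos: [0.5208, -0.0156, 0.1227]
eef_rot: [-3.141, -0.0, 1.771]
force: [-0.4, -0.4, -0.9]
grip_width: 0.0421
grip_force: 10.0
```

>>> apply_moves --pt "255 0 0 -0.05 0 0 0" --pt "255 0 0 -0.05 0 0 0" --pt "255 0 0 0 0 0 0"

```text
time_s: 23.85
ee_pos: [0.5209, -0.0156, 0.1221]
eef_rot: [3.141, 0.0, 1.771]
force: [-0.8, -0.7, 0.2]
grip_width: 0.0425
grip_force: 10.0
```

>>> apply_moves --pt "255 0 0 -0.05 0 0 0" --pt "255 0 0 -0.05 0 0 0" --pt "255 0 0 0 0 0 0"

```text
time_s: 24.15
ee_pos: [0.5211, -0.0157, 0.1215]
eef_rot: [3.141, 0.0, 1.771]
force: [-1.9, -1.6, 7.2]
grip_width: 0.0423
grip_force: 10.0
```

>>> apply_moves --pt "255 -0.03 -0.03 0.03 0 0 -0.06" --pt "255 0 0 0 0 0 -0.06" --pt "255 0 0 0 0 0 0"

```text
time_s: 24.45
ee_pos: [0.5206, -0.016, 0.1213]
eef_rot: [3.141, 0.0, 1.65]
force: [0.3, -1.4, 1.2]
grip_width: 0.0423
grip_force: 10.0
```

>>> apply_moves --pt "255 0 0 0 0 0 -0.06" --pt "255 0 0 0 0 0 -0.06" --pt "255 0 0 0 0 0 0"

```text
time_s: 24.75
ee_pos: [0.5205, -0.0159, 0.1211]
eef_rot: [-3.141, -0.0, 1.531]
force: [0.3, -0.0, 0.3]
grip_width: 0.0421
grip_force: 10.0
```

>>> apply_moves --pt "255 0 0 0 0 0 -0.06" --pt "255 0 0 0 0 0 -0.06" --pt "255 0 0 0 0 0 0"

```text
time_s: 25.05
ee_pos: [0.5205, -0.0159, 0.1211]
eef_rot: [-3.141, 0.0, 1.413]
force: [-0.4, 0.0, -1.3]
grip_width: 0.0427
grip_force: 10.0
```

>>> apply_moves --pt "255 0 0 -0.04 0 0 0" --pt "255 0 0 -0.04 0 0 0" --pt "255 0 0 0 0 0 0"

```text
time_s: 25.35
ee_pos: [0.5205, -0.0159, 0.1203]
eef_rot: [-3.141, 0.0, 1.412]
force: [-0.1, 0.0, -1.3]
grip_width: 0.0423
grip_force: 10.0
```

```bash
python3 - <<'E'
from h import *
o=ctrl.get_obs();print(o['ee_pos'],o['force'].round(2),o['moment'].round(3))
E
```

```text
[ 0.52049521 -0.01590056  0.12033786] [-0.07  0.02 -1.34] [-0.067 -0.051 -0.005]
```

>>> apply_moves --pt "255 0 0 -0.07 0 0 0" --pt "255 0 0 -0.07 0 0 0" --pt "255 0 0 0 0 0 0"

```text
time_s: 25.65
ee_pos: [0.5205, -0.0159, 0.1189]
eef_rot: [-3.141, 0.0, 1.411]
force: [-0.2, -0.5, -0.7]
grip_width: 0.0423
grip_force: 10.0
```

>>> apply_moves --pt "255 0 0 -0.07 0 0 0" --pt "255 0 0 -0.05 0 0 0" --pt "255 0 0 0 0 0 0"

```text
time_s: 25.95
ee_pos: [0.5205, -0.0159, 0.1177]
eef_rot: [-3.141, 0.0, 1.411]
force: [0.8, 0.1, -0.2]
grip_width: 0.0424
grip_force: 10.0
```

>>> apply_moves --pt "255 0 0 -0.1 0 0 0" --pt "255 0 0 -0.1 0 0 0" --pt "255 0 0 -0.1 0 0 0" --pt "255 0 0 0 0 0 0" --grip_force 24

```text
time_s: 26.35
ee_pos: [0.5206, -0.0159, 0.1147]
eef_rot: [-3.142, -0.0, 1.411]
force: [0.1, 0.2, 0.2]
grip_width: 0.0421
grip_force: 24.0
```

>>> apply_moves --pt "255 0 0 -0.1 0 0 0" --pt "255 0 0 -0.1 0 0 0" --pt "255 0 0 -0.1 0 0 0" --pt "255 0 0 0 0 0 0"

```text
time_s: 26.75
ee_pos: [0.5206, -0.0159, 0.1119]
eef_rot: [3.141, -0.0, 1.411]
force: [-0.9, 0.5, 3.4]
grip_width: 0.0422
grip_force: 24.0
```

>>> apply_moves --pt "255 0 0 -0.1 0 0 0" --pt "255 0 0 -0.1 0 0 0" --pt "255 0 0 -0.1 0 0 0" --pt "255 0 0 0 0 0 0"

```text
time_s: 27.15
ee_pos: [0.5208, -0.0159, 0.1093]
eef_rot: [3.141, -0.0, 1.411]
force: [-2.4, 0.4, 8.7]
grip_width: 0.0422
grip_force: 24.0
```

>>> apply_moves --pt "255 0 0 -0.06 0 0 0" --pt "255 0 0 -0.06 0 0 0" --pt "255 0 0 0 0 0 0"

```text
time_s: 27.45
ee_pos: [0.5208, -0.0159, 0.1083]
eef_rot: [3.141, -0.0, 1.411]
force: [-2.5, 0.7, 10.0]
grip_width: 0.0421
grip_force: 24.0
```

>>> apply_moves --pt "255 -0.03 0 -0.06 0 0 0" --pt "255 0 0 -0.06 0 0 0" --pt "255 0 0 0 0 0 0"

```text
time_s: 27.75
ee_pos: [0.5207, -0.0159, 0.1073]
eef_rot: [3.14, -0.0, 1.411]
force: [-2.5, 0.7, 11.0]
grip_width: 0.0417
grip_force: 24.0
```

>>> apply_moves --pt "255 0 0 -0.03 0 0 0" --pt "255 0 0 0 0 0 0"

```text
time_s: 27.95
ee_pos: [0.5208, -0.0159, 0.1071]
eef_rot: [3.14, -0.0, 1.411]
force: [-2.9, 0.6, 12.3]
grip_width: 0.0417
grip_force: 24.0
```

>>> apply_moves --pt "255 0 0 0 0 0 0.07" --pt "255 0 0 0 0 0 0.07" --pt "255 0 0 0 0 0 0.07" --pt "255 0 0 0 0 0 0"

```text
time_s: 28.35
ee_pos: [0.5211, -0.016, 0.1073]
eef_rot: [3.139, 0.0, 1.623]
force: [-0.6, 0.2, 11.5]
grip_width: 0.0418
grip_force: 24.0
```

```bash
python3 - <<'E'
from h import *
o=ctrl.get_obs();print(o['ee_pos'],o['force'].round(2),o['moment'].round(3),o['eef_rot'])
E
```

```text
[ 0.52111064 -0.01601074  0.10727235] [-0.63  0.2  11.46] [0.019 0.111 0.027] [3.13896814e+00 4.18551715e-04 1.62323175e+00]
```

>>> apply_moves --pt "255 0 0 0 0 0 0.076" --pt "255 0 0 0 0 0 0.076" --pt "255 0 0 0 0 0 0.076" --pt "255 0 0 0 0 0 0.076" --pt "255 0 0 0 0 0 0.076" --pt "255 0 0 0 0 0 0.076" --pt "255 0 0 0 0 0 0.076" --pt "255 0 0 0 0 0 0.076" --pt "255 0 0 0 0 0 0"

```text
time_s: 29.25
ee_pos: [0.5212, -0.016, 0.1073]
eef_rot: [3.139, 0.002, 2.231]
force: [0.4, -0.3, 12.3]
grip_width: 0.0421
grip_force: 24.0
```

```bash
python3 - <<'E'
from h import *
o=ctrl.get_obs();print(o['ee_pos'],o['force'].round(2),o['moment'].round(3),o['eef_rot'])
E
```

```text
[ 0.52119958 -0.01596631  0.10730025] [ 0.43 -0.33 12.34] [ 0.003 -0.035  0.026] [3.13944804e+00 1.98322648e-03 2.23149529e+00]
```

>>> apply_moves --pt "255 0 0 0.08 0 0 0" --pt "255 0 0 0.08 0 0 0" --pt "255 0 0 0 0 0 0" --grip_force 12

```text
time_s: 29.55
ee_pos: [0.5212, -0.016, 0.1088]
eef_rot: [3.139, 0.002, 2.229]
force: [1.6, 0.4, 8.9]
grip_width: 0.0424
grip_force: 12.0
```

>>> apply_moves --pt "255 0 0 0.07 0 0 0" --pt "255 0 0 0 0 0 0"

```text
time_s: 29.75
ee_pos: [0.5212, -0.0159, 0.1094]
eef_rot: [3.14, 0.002, 2.229]
force: [1.7, 1.3, 7.3]
grip_width: 0.0421
grip_force: 12.0
```

>>> apply_moves --pt "255 0 0 0.07 0 0 0" --pt "255 0 0 0 0 0 0"

```text
time_s: 29.95
ee_pos: [0.5211, -0.016, 0.11]
eef_rot: [3.14, 0.002, 2.229]
force: [1.9, 0.5, 7.6]
grip_width: 0.0424
grip_force: 12.0
```

>>> apply_moves --pt "255 0 0 0.07 0 0 0" --pt "255 0 0 0 0 0 0"

```text
time_s: 30.15
ee_pos: [0.5211, -0.0159, 0.1106]
eef_rot: [3.14, 0.002, 2.229]
force: [1.8, 0.6, 6.9]
grip_width: 0.0424
grip_force: 12.0
```

```bash
python3 - <<'E'
from h import *
o=ctrl.get_obs();print(o['ee_pos'],o['force'].round(2),o['moment'].round(3),o['eef_rot'])
E
```

```text
[ 0.52107043 -0.01592966  0.11058509] [1.81 0.64 6.9 ] [ 0.069 -0.485  0.015] [3.13972323e+00 1.64662174e-03 2.22885012e+00]
```

>>> apply_moves --pt "255 0 0 0.06 0 0 0" --pt "255 0 0 0 0 0 0"

```text
time_s: 30.35
ee_pos: [0.521, -0.0159, 0.1111]
eef_rot: [3.14, 0.001, 2.229]
force: [3.4, 0.5, 5.7]
grip_width: 0.0425
grip_force: 12.0
```

>>> apply_moves --pt "255 0 0 0.06 0 0 0" --pt "255 0 0 0 0 0 0"

```text
time_s: 30.55
ee_pos: [0.5208, -0.0159, 0.1114]
eef_rot: [3.14, 0.001, 2.229]
force: [4.0, 0.9, 3.7]
grip_width: 0.0425
grip_force: 12.0
```

```bash
python3 - <<'E'
from h import *
o=ctrl.get_obs();print(o['ee_pos'],o['force'].round(2),o['moment'].round(3),o['eef_rot'])
E
```

```text
[ 0.52084138 -0.01588783  0.11139696] [4.   0.89 3.72] [ 0.141 -0.823  0.018] [3.14022727e+00 1.13432271e-03 2.22875524e+00]
```

>>> apply_moves --pt "255 0.04 0 0 0 0 0" --pt "255 0 0 0 0 0 0" --pt "110 0 0 0 0 0 0" --pt "110 0 0 0 0 0 0" --pt "110 0 0 0 0 0 0" --pt "110 0 0 0 0 0 0" --grip_force 4

```text
time_s: 31.15
ee_pos: [0.5204, -0.0159, 0.1108]
eef_rot: [-3.141, -0.0, 2.229]
force: [-0.1, -0.5, -0.5]
grip_width: 0.0533
grip_force: 0.0
```

>>> apply_moves --pt "92 0 0 1 0 0 0" --pt "92 0 0 3 0 0 0" --pt "92 0 0 4 0 0 0" --pt "92 -1 4 2 0 0 0" --pt "92 -1 4.5 0 0 0 0" --pt "92 -1 4.5 0 0 0 0" --pt "92 -1 4.5 0 0 0 0" --pt "92 0 3 0 0 0 0" --pt "92 0 0 0 0 0 0"

```text
time_s: 32.05
ee_pos: [0.4801, 0.192, 0.2118]
eef_rot: [3.141, -0.0, 2.232]
force: [-0.2, -0.3, 0.5]
grip_width: 0.06
grip_force: 0.0
```

```bash
python3 - <<'E'
from h import *
o=ctrl.get_obs();print(o['ee_pos'],o['force'].round(2),o['grip_width'])
C={n:snap(n) for n in('top','side')}
a=C['side']['img'][170:230,287:347,::-1];b=C['top']['img'][172:232,291:351,::-1]
cv2.imwrite('pics/c8.png',np.hstack([cv2.resize(x,(400,400),interpolation=cv2.INTER_CUBIC) for x in (a,b)]))
c=C['side']
for z in (.0825,.086,.1045,.108,.112): print(z,((proj(c,[.5207,-.0157,z])+.5-[287,170])*400/60).round(1))
E
```

```text
[0.48009204 0.19203347 0.21180152] [-0.19 -0.28  0.47] 0.059968211597473405
0.0825 [198.9 224.7]
0.086 [198.7 218.9]
0.1045 [197.9 187.9]
0.108 [197.7 182. ]
0.112 [197.5 175.2]
```

View pics/c8.png

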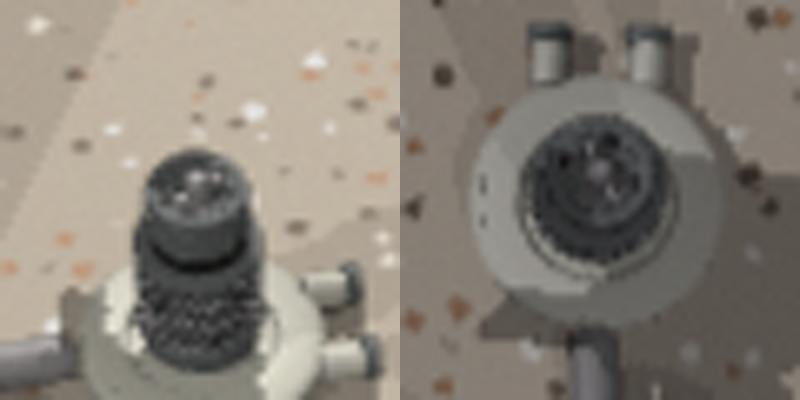

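The pictures show the cap standing level on the stack. Its top centre, at about (197,187) in the side crop, fits the locked height of 104.5 mm (predicted row 188, against 182 if unlocked). The gripper is clear, so I hand in.

```bash
python3 -c "
from station import ctrl
print(ctrl.hand_in())"
```

```text
the job is handed in; nothing more can be done
None
```

The filter is back together in the order asked (mesh filter, washer, cap). By force readings and the final picture the cap is locked under the pin: the spring force and measured height match 82.5 mm, though the pictures are too coarse to show the pin in the notch. The push on the unit peaked at about 12 N in the readings, no other object was deliberately touched, and I handed in at 32 s with the gripper clear.

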